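Check the sample cases' hinges and mark the stiff one

ROBOT

A 6-joint arm with a two-finger parallel gripper is mounted at the origin on the work surface. World frame = base frame: x ahead of the robot, y to its left, z up, the work surface at z = 0. Lengths are in m, angles in rad, forces in N, time in s.
With the tool pointing down it reaches from about 0.375 to 0.9 m from the base axis. Payload 3.1 kg.
Tool frame: the origin (TCP) lies on the centre line of the jaws, within the pads' length; the fingertips stand tip_reach ahead of it and the grasp point (between the pads) lies 2 mm behind it (tip_reach is the distance from the TCP to the fingertips, in m); z points along the fingers, y is the line along which they close (so a half turn about z gives the same grasp; the last joint's range is limited). The gripper opens to 87 mm and grips with 3 to 60 N. Pads are 19 mm wide; open, the fingers measure 117 mm over their backs; the gripper's body (75 mm by 190 mm) begins 51 mm behind the grasp point.
Start: joints at [-1.454, 0.527, 1.433, -0, 1.181, -0.178], TCP at [0.182, -0.598, 0.24] pointing down, gripper open.
Joint ranges: [-3.08, 3.08], [-0.75, 2.2], [0.22, 2.44], [-1.43, 4.57], [0, 2.65], [-2.85, 2.85]. Speed limits (rad/s): [2.79, 2.79, 3.14, 3.14, 3.14, 3.14].

INTERFACE

Orientations are given as a 3x3 rotation matrix whose columns are the frame's x, y, z axes.
In Python, from rig import * gives the robot as it stands.
- The arm moves only by the tool step_arm, never from a script. Its argument "motion" is a list of rows, each a list of 3 entries, a list of its own where there are three numbers: the shift along the tool's x, y, z in cm, then the turn, a rotation vector about the tool's x, y, z in degrees, then the opening, from 0 (shut) to 1 (fully open). In form: [[[x, y, z], [ax, ay, az], hand], ...]. A call has 1 to 8 rows; each row shifts and turns the commanded pose from where the row before left it, along the tool's axes as they then stand; what a row does not reach is not made up. A row lasts 1/12 s, in which the tool goes at most 41.7 mm and 7.16 degrees, less where a joint would pass 70% of its speed; a pose out of reach is approached as far as the arm can. A call is refused whole if a number of a shift passes 4.17 or a number of a turn 7.16, either way. A call with a gripper value outside its range is refused whole. The fingers move at their own pace and stop on an object; "newtons" is the grip in N (left out, the last holds). Time passes only in rows, so rows that do not move let the fingers close. It gives the time, the measured TCP pose, the force, the opening and the grip force at its end, in the units of the state.
- get_obs(): the state, without advancing time (a new reading comes with each control period).
- get_image(name): name is "scene" or "top" or "wrist"; returns a dict with "image" (384x512x3 uint8, blue, green, red), "depth" (384x512 float32, m along the optical axis (not along the pixel's ray), 0 where there is no reading), "mtx" (3x3 intrinsics, pixels), "origin" and "rotation" of the camera in the world. Camera axes: x right, y down, z forward; pixel columns grow to the right and rows downward; lengths in m; the calibration is good to about 2 mm. A picture is of the moment at which its call begins.
- finish_job(): hands the job in; it is judged then, once.
Trained networks look in the newest picture that a camera, given by its name, has taken for a name from the list of things; names that differ only in an ending like _2 or _b are one class to them, and where a whole thing is asked for, a point or a joint stands for the part that bears it (a point fixed in the world has none). Each returns a list of dicts, best first, with "p" (0 to 1); they miss things now and then, are a little off and sometimes report something else, mostly with a low value. They report only what shows in the picture. A call takes as long as a camera call. They do not tell look-alikes from the thing itself.
- silhouettes(camera, name): "pixels" (384x512 bool, what is visible of it) and "centre" ([row, column] in pixels, amid what is visible of it).
The state is a dict: "time_s": time; "joint_positions": joint angles; "joint_velocities": joint speeds; "tau": joint torques, N m; "position": TCP position; "orientation": TCP orientation; "force": force on the tool from outside, world axes, zero at the start; "torque": the same for the moment, N m; "grip_width": finger opening in m; "gripper_force": force on a finger pad.
Only numpy, scipy, OpenCV 4.12 (cv2) and the standard library are available. Lean on these libraries where they do the work, as an engineer would, in place of code of your own. Each camera call takes 0.05 s, during which the arm holds its last target. There are 200 camera calls.

TASK

Try the hinge of both lidded cases: lift each lid by its knob to about 60 degrees (certainly past 45), let go, and see whether it drops shut by itself or sticks where you left it. Once both have been tried, stand the tall aluminium reject marker upright on the middle of the white pad in front of the case whose lid stuck. Leave the stuck lid standing up and the good one shut.

Things in the scene. Friction and masses are not known exactly. Their poses are not given: they have to be found in the camera images.
- case_a: One of two alike fixed checking stations: grey board 250 x 140 mm, 6 mm thick, kraft hinged case on its rear half, white pad 80 x 80 mm on its front half. Origin: centre of the board's underside, on the table; z up; +x from pad to case, roughly away from the robot; y along the hinge. Pad: centre x = -80 mm, top z = 6.5. Case: x -5 to 105, y -60 to 60, lid top z = 65 mm. Hinge line: along y at x = 105, z = 56.5 mm.
- knob_a (a point): Centre of case_a's lid knob: dark wooden crossbar, 16 mm diameter, 26 mm long along the case's y, on a 10 mm stem near the lid's front edge, 30 mm above the lid. Lid shut: at x = 10, y = 0, z = 94.5 mm in the case's frame. Pinch its two ends from above (fingers along y); it turns between the fingers while led in an arc about the hinge, gripper kept pointing down.
- lid_a (a joint): Lid angle of case_a, rad: 0 shut, growing as the knob's side rises; stop at 1.4, short of upright. A good lid, let go, drops shut within a second; a stiff one (about 4 N more at the knob) stays where it is left. Exactly one of the two is stiff; which one has to be tried.
- case_b: The other of two alike fixed checking stations: grey board 250 x 140 mm, 6 mm thick, kraft hinged case on its rear half, white pad 80 x 80 mm on its front half. Origin: centre of the board's underside, on the table; z up; +x from pad to case, roughly away from the robot; y along the hinge. Pad: centre x = -80 mm, top z = 6.5. Case: x -5 to 105, y -60 to 60, lid top z = 65 mm. Hinge line: along y at x = 105, z = 56.5 mm.
- knob_b (a point): Centre of case_b's lid knob: dark wooden crossbar, 16 mm diameter, 26 mm long along the case's y, on a 10 mm stem near the lid's front edge, 30 mm above the lid. Lid shut: at x = 10, y = 0, z = 94.5 mm in the case's frame. Pinch its two ends from above (fingers along y); it turns between the fingers while led in an arc about the hinge, gripper kept pointing down.
- lid_b (a joint): Lid angle of case_b, rad: 0 shut, growing as the knob's side rises; stop at 1.4, short of upright. A good lid, let go, drops shut within a second; a stiff one (about 4 N more at the knob) stays where it is left. Exactly one of the two is stiff; which one has to be tried.
- marker_mid (a point): Reject marker: loose turned aluminium post 66 mm tall, about 0.12 kg, upright between the stations near a low round weight (30 mm high) and a roll of tape (24 mm). Foot 40 mm diameter, 8 mm high; shaft 26 mm diameter from 14 mm up to the flat top. The point is on its axis, 33 mm above its underside; z up its axis. Grip the shaft from above, fingers left-right.
There are look-alikes about, which are no part of the job. Leave any red or yellow look-alike of the part that bears marker_mid alone.

How it is judged:
On the way, in this order (a step that is already met when the one before it is completed fails the run):
1. the lid with the good hinge has been lifted past 40 degrees (value of joint lid_a above 0.7 rad), for 0.1 s.
2. both have been tried: the good lid has dropped shut and the stiff lid stands past 40 degrees, in whichever order they were tried, with the marker not yet on the stiff one's pad (value of joint lid_a below 0.08 rad and value of joint lid_b above 0.7 rad and not (x of marker_mid in the frame of case_b between -0.105 and -0.055 m and y of marker_mid in the frame of case_b between -0.025 and 0.025 m and height (world z) of marker_mid between 0.032 and 0.046 m and angle between marker_mid's own z axis and vertical below 0.17 rad)), for 0.2 s.
At the end, for the whole second after the job is handed in: The marker stands released and at rest, upright within 10 degrees, on the pad in front of the case with the stiff lid, its axis within 25 mm of the pad's centre along either side of the pad; the good lid is shut (under 0.08 rad) and the stiff lid still stands up (over 0.6 rad) (x of marker_mid in the frame of case_b between -0.105 and -0.055 m and y of marker_mid in the frame of case_b between -0.025 and 0.025 m and height (world z) of marker_mid between 0.032 and 0.046 m and angle between marker_mid's own z axis and vertical below 0.17 rad and linear speed of marker below 0.02 m/s and value of joint lid_a below 0.08 rad and value of joint lid_b above 0.6 rad); the robot touches nothing.
It also fails if it takes over 70 s, if anything falls off the work surface, if the arm or the gripper's body presses on something with over 40 N, if the wrist force passes 120 N, or if a joint passes its speed limit or range.

## Working session

There is one attempt and no reset: what is moved stays moved. The work goes in short steps, Python scripts to look and compute and a tool call to move; the robot and the scene stay as the last step left them, time stands still between calls to the robot, and variables do not carry over. Pictures are saved under pics/ and viewed, at most 10 in all, crops included, and the job is handed in when it is done.

Besides the shell and the picture viewer there is one more tool, called after "Emit:" in YAML: its name, and indented under it one key for each argument. step_arm: Moves the arm, as the interface text tells. Its arguments: {"type":"object","properties":{"motion":{"type":"array"},"newtons":{"type":"number"}},"required":["motion"]}

```bash
ls; mkdir -p pics; cat > h.py <<'E'
from rig import *
import numpy as np, cv2
def pts(im,mask):
    r,c=np.nonzero(mask&(im["depth"]>0)); d=im["depth"][r,c]
    K=np.array(im["mtx"]); p=np.c_[(c-K[0,2])/K[0,0]*d,(r-K[1,2])/K[1,1]*d,d]
    return p@np.array(im["rotation"]).T+np.array(im["origin"])
def st():
    o=get_obs(); print(o["time_s"],np.round(o["position"],4),np.round(o["force"],1),round(o["grip_width"],4),o["gripper_force"]); return o
E
python3 - <<'E'
from h import *
o=st(); print(np.round(o["orientation"],3))
ims={n:get_image(n) for n in("top","scene")}
cv2.imwrite("pics/a.png",np.vstack([ims[n]["image"] for n in ims])[:, :] if 0 else ims["top"]["image"])
cv2.imwrite("pics/b.png",ims["scene"]["image"])
for cam in ims:
  for n in("case_a","knob_a","lid_a","marker_mid"):
    for s in silhouettes(cam,n):
      p=pts(ims[cam],s["pixels"])
      print(cam,n,round(s["p"],2),np.round(s["centre"]),s["pixels"].sum(),np.round(np.median(p,0),3),np.round(np.percentile(p,2,0),3),np.round(np.percentile(p,98,0),3))
E
```

```text
pics
0.0 [ 0.1815 -0.5973  0.2386] [-0.9 -0.1  0.7] 0.087 0.0
[[ 0.957  0.291 -0.   ]
 [ 0.291 -0.957  0.002]
 [ 0.    -0.002 -1.   ]]
top case_a 0.76 [183. 374.] 7095 [ 0.551 -0.24   0.009] [ 0.433 -0.309  0.003] [ 0.66  -0.175  0.068]
top case_a 0.67 [160. 176.] 6529 [0.585 0.195 0.009] [0.47  0.134 0.003] [0.693 0.266 0.068]
top knob_a 0.79 [138. 171.] 2947 [0.638 0.198 0.065] [0.583 0.14  0.061] [0.694 0.26  0.1  ]
top knob_a 0.74 [158. 380.] 3078 [ 0.602 -0.25   0.065] [ 0.548 -0.311  0.062] [ 0.657 -0.191  0.1  ]
top lid_a 0.85 [156. 378.] 3146 [ 0.602 -0.249  0.065] [ 0.546 -0.311  0.061] [ 0.659 -0.19   0.1  ]
top lid_a 0.65 [139. 174.] 2928 [0.638 0.198 0.065] [0.583 0.14  0.061] [0.693 0.26  0.1  ]
top marker_mid 0.74 [157. 384.] 3102 [ 0.602 -0.25   0.065] [ 0.547 -0.311  0.062] [ 0.659 -0.191  0.1  ]
top marker_mid 0.68 [251. 255.] 236 [0.391 0.01  0.062] [ 0.374 -0.006  0.007] [0.405 0.028 0.068]
top marker_mid 0.61 [183. 301.] 230 [ 0.548 -0.085  0.058] [ 0.534 -0.103  0.007] [ 0.568 -0.07   0.068]
top marker_mid 0.59 [268. 292.] 251 [ 0.357 -0.069  0.053] [ 0.34  -0.08
[... 445 characters left out ...]
7 [290. 218.] 2912 [ 0.607 -0.255  0.064] [ 0.55  -0.312  0.06 ] [ 0.661 -0.192  0.098]
scene lid_a 0.6 [168. 342.] 1728 [0.643 0.194 0.064] [0.588 0.139 0.057] [0.696 0.26  0.098]
scene marker_mid 0.83 [208. 213.] 240 [ 0.451 -0.086  0.038] [ 0.433 -0.097  0.005] [ 0.462 -0.068  0.067]
scene marker_mid 0.75 [236. 244.] 279 [ 0.56  -0.095  0.037] [ 0.542 -0.106  0.004] [ 0.572 -0.077  0.067]
scene marker_mid 0.58 [175. 222.] 240 [0.397 0.004 0.029] [ 0.376 -0.007 -0.001] [0.407 0.026 0.067]
scene marker_mid 0.56 [187. 192.] 262 [ 0.362 -0.078  0.03 ] [ 0.341 -0.09   0.001] [ 0.373 -0.061  0.067]
scene marker_mid 0.52 [192. 246.] 232 [0.476 0.013 0.03 ] [0.459 0.002 0.002] [0.487 0.031 0.067]
```

View pics/a.png

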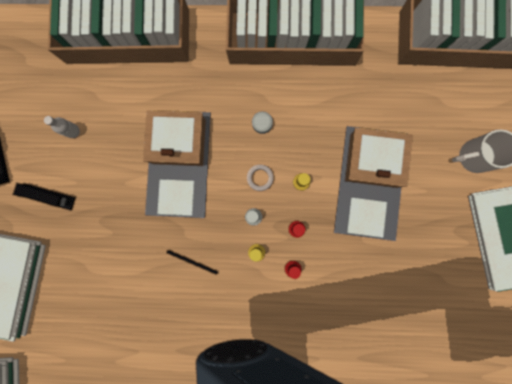

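View pics/b.png

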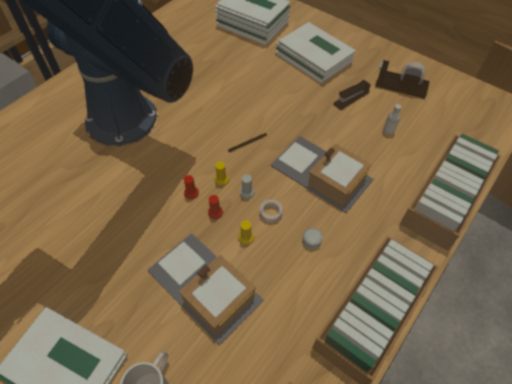

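The top view shows the cases at about (165,178) and (183,375). The aluminium marker is at (216,253), with red ones at (229,297) and (269,293) and yellow ones at (180,303) and (254,256). Next I measure the case poses.

```bash
python3 - <<'E'
from h import *
import rig
print([ (n,getattr(rig,n)) for n in dir(rig) if 'tip' in n.lower()])
o=get_obs(); print(o.keys())
im=get_image("top"); 
for s in silhouettes("top","lid_a")[:2]:
  p=pts(im,s["pixels"]); t=p[(p[:,2]>.058)&(p[:,2]<.072)]
  print("lid",cv2.minAreaRect((t[:,:2]*1000).astype(np.float32)))
  k=p[p[:,2]>.09]; print("knob",len(k),(k.min(0)+k.max(0))/2,np.ptp(k,0))
for s in silhouettes("top","case_a")[:2]:
  p=pts(im,s["pixels"]); t=p[p[:,2]<.02]
  print("board",cv2.minAreaRect((p[:,:2]*1000).astype(np.float32)))
  g=cv2.cvtColor(im["image"],cv2.COLOR_BGR2GRAY)
  q=pts(im,s["pixels"]&(g>180)); q=q[q[:,2]<.02]
  print("pad",cv2.minAreaRect((q[:,:2]*1000).astype(np.float32)))
full=np.ones((384,512),bool); p=pts(im,full)
m=p[(abs(p[:,0]-.475)<.03)&(abs(p[:,1]-.013)<.03)&(p[:,2]>.055)]
print("marker",len(m),(m.min(0)+m.max(0))/2,np.ptp(m,0))
E
```

```text
[('tip_reach', 0.017)]
dict_keys(['time_s', 'joint_positions', 'joint_velocities', 'tau', 'position', 'orientation', 'force', 'torque', 'gripper_force', 'grip_width'])
lid ((639.3150634765625, 200.8866424560547), (125.23741912841797, 115.80391693115234), 88.91500091552734)
knob 108 [0.59867863 0.2011151  0.09887461] [0.01565676 0.02636517 0.0135011 ]
lid ((603.6033325195312, -251.27127075195312), (124.7913818359375, 116.2839584350586), 84.02279663085938)
knob 112 [ 0.56295673 -0.24672961  0.09798342] [0.01672757 0.02655125 0.01412226]
board ((553.6666259765625, -245.4665985107422), (140.4936065673828, 250.8671112060547), 84.07131958007812)
pad ((473.3119201660156, -238.0901641845703), (77.01527404785156, 77.21356964111328), 84.2706298828125)
board ((588.2332153320312, 209.18067932128906), (156.1990509033203, 248.46676635742188), 89.07584381103516)
pad ((508.683349609375, 202.46676635742188), (77.1358642578125, 77.5833511352539), 88.87090301513672)
marker 114 [0.46757425 0.02127231 0.06355018] [0.02361364 0.02367902 0.01406694]
```

Emit:
step_arm:
  motion:
    - [[0,0,0],[0,0,5.7],1]
    - [[0,0,0],[0,0,5.7],1]
    - [[0,0,0],[0,0,5.7],1]
    - [[0,0,0],[0,0,5.6],1]
    - [[2.0,-2.2,0],[0,0,0],1]
    - [[2.5,-2.8,0],[0,0,0],1]
    - [[2.5,-2.8,0],[0,0,0],1]
    - [[2.5,-2.8,0],[0,0,0],1]
  newtons: 20

```text
time_s: 1.32
position: [0.2875, -0.5013, 0.2396]
orientation: [[0.995, -0.103, 0.0], [-0.103, -0.995, -0.0], [0.0, 0.0, -1.0]]
force: [0.3, 0.3, 0.3]
grip_width: 0.0868
gripper_force: 0.0
```

Emit:
step_arm:
  motion:
    - [[2.5,-2.8,0],[0,0,0],1]
    - [[2.5,-2.8,0],[0,0,0],1]
    - [[2.5,-2.8,0],[0,0,0],1]
    - [[2.5,-2.8,0],[0,0,0],1]
    - [[2.5,-2.8,0],[0,0,0],1]
    - [[2.5,-2.8,0],[0,0,0],1]
    - [[2.5,-2.8,0],[0,0,0],1]
    - [[2.5,-2.8,0],[0,0,0],1]

```text
time_s: 1.98
position: [0.5097, -0.2982, 0.2398]
orientation: [[0.995, -0.101, 0.0], [-0.101, -0.995, -0.0], [0.0, 0.0, -1.0]]
force: [0.5, -1.1, -0.4]
grip_width: 0.0871
gripper_force: 0.0
```

```bash
cat >> h.py <<'E'
def go(x,y,z,yaw=None):
    o=get_obs(); R=np.array(o["orientation"]); d=np.array([x,y,z])-o["position"]
    print("shift cm",np.round(R.T@d*100,2),"yaw",round(np.degrees(np.arctan2(R[1,0],R[0,0])),2))
E
python3 - <<'E'
from h import *
o=st(); im=get_image("wrist"); cv2.imwrite("pics/w1.png",im["image"])
p=pts(im,np.ones((384,512),bool)); p=p[np.hypot(p[:,0]-.563,p[:,1]+.247)<.06]
k=p[(p[:,2]>.085)&(p[:,2]<.115)]; print("knob",len(k),(k.min(0)+k.max(0))/2,np.ptp(k,0))
t=k[k[:,2]>k[:,2].max()-.006]; print(cv2.minAreaRect((k[:,:2]*1000).astype(np.float32)))
go(.563,-.247,.0925)
E
```

```text
1.9833 [ 0.5097 -0.2982  0.2398] [ 0.5 -1.1 -0.4] 0.0871 0.0
knob 616 [ 0.56325712 -0.24627267  0.09631083] [0.01723207 0.02696735 0.01320723]
((563.2966918945312, -246.3077850341797), (25.9439697265625, 15.016762733459473), 84.01213836669922)
shift cm [ 4.3  -5.   14.78] yaw -5.57
```

View pics/w1.png

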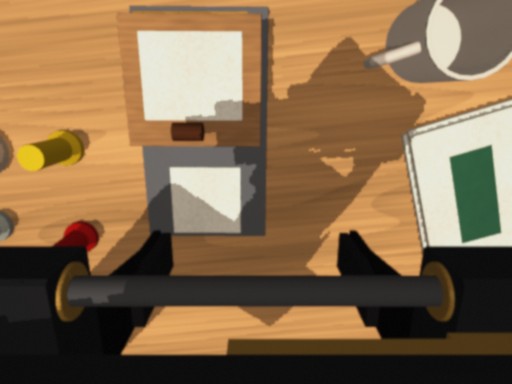

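The wrist view shows right knob at (131,187) with nothing close around it; its measured position matches the top view.

Emit:
step_arm:
  motion:
    - [[2.1,-2.5,0],[0,0,0],1]
    - [[2.2,-2.5,1],[0,0,0],1]
    - [[0,0,3.5],[0,0,0],1]
    - [[0,0,3.5],[0,0,0],0.7]
    - [[0,0,3.0],[0,0,0],0.6]
    - [[0,0,2.2],[0,0,0],0.6]
    - [[0,0,1.5],[0,0,0],0.6]
    - [[0,0,0],[0,0,0],0.6]

```text
time_s: 2.7
position: [0.554, -0.2529, 0.0889]
orientation: [[0.995, -0.101, -0.006], [-0.101, -0.995, 0.004], [-0.007, -0.004, -1.0]]
force: [-0.6, -0.4, 0.5]
grip_width: 0.0615
gripper_force: 0.0
```

```bash
python3 - <<'E'
from h import *
st(); go(.563,-.2463,.0925)
import math
r,a0=math.hypot(95,38),math.atan2(38,95)
px=pz=None
for d in range(0,67,6):
    a=a0+math.radians(d); x=-r*math.cos(a);z=r*math.sin(a)
    if px is not None: print(d,round((x-px)/10,2),round(-(z-pz)/10,2))
    px,pz=x,z
E
```

```text
2.7 [ 0.554  -0.2529  0.0889] [-0.6 -0.4  0.5] 0.0615 0.0
shift cm [ 0.82 -0.74 -0.36] yaw -5.81
6 0.45 -0.97
12 0.55 -0.92
18 0.64 -0.86
24 0.73 -0.79
30 0.81 -0.71
36 0.88 -0.62
42 0.93 -0.52
48 0.98 -0.42
54 1.02 -0.32
60 1.05 -0.21
66 1.07 -0.1
```

Emit:
step_arm:
  motion:
    - [[0,0,0],[0,0,0],0.6]
    - [[0.8,-0.7,-0.3],[0,0,0],0.6]
    - [[0,0,0],[0,0,0],0.6]
    - [[0,0,0],[0,0,0],0.6]

```text
time_s: 3.03
position: [0.5667, -0.2484, 0.0975]
orientation: [[0.995, -0.1, 0.004], [-0.1, -0.995, -0.002], [0.004, 0.002, -1.0]]
force: [0.8, 0.5, 1.1]
grip_width: 0.0528
gripper_force: 0.0
```

```bash
python3 - <<'E'
from h import *
st(); go(.563,-.2463,.0925)
E
```

```text
3.0333 [ 0.5667 -0.2484  0.0975] [0.8 0.5 1.1] 0.0528 0.0
shift cm [-0.39 -0.17  0.5 ] yaw -5.75
```

Emit:
step_arm:
  motion:
    - [[0,0,0],[0,0,0],0.6]
    - [[0,0,0],[0,0,0],0.6]
    - [[0,0,0],[0,0,0],0.6]
    - [[0,0,0],[0,0,0],0.6]

```text
time_s: 3.37
position: [0.5649, -0.2481, 0.0958]
orientation: [[0.995, -0.101, 0.0], [-0.101, -0.995, -0.0], [0.0, 0.0, -1.0]]
force: [0.1, -1.1, 0.1]
grip_width: 0.0522
gripper_force: 0.0
```

```bash
python3 - <<'E'
from h import *
st(); go(.563,-.2463,.0925)
E
```

```text
3.3667 [ 0.5649 -0.2481  0.0958] [ 0.1 -1.1  0.1] 0.0522 0.0
shift cm [-0.21 -0.16  0.33] yaw -5.81
```

Emit:
step_arm:
  motion:
    - [[-0.2,-0.15,0.3],[0,0,0],0.6]
    - [[0,0,0],[0,0,0],0.5]
    - [[0,0,0],[0,0,0],0.2]
    - [[0,0,0],[0,0,0],0.1]
    - [[0,0,0],[0,0,0],0.1]
    - [[0,0,0],[0,0,0],0.1]
    - [[0,0,0],[0,0,0],0.1]
    - [[0,0,0],[0,0,0],0.1]
  newtons: 20

```text
time_s: 4.03
position: [0.5632, -0.2464, 0.0925]
orientation: [[0.995, -0.101, 0.0], [-0.101, -0.995, -0.0], [0.0, 0.0, -1.0]]
force: [0.3, -0.1, 0.1]
grip_width: 0.0257
gripper_force: 20.0
```

Emit:
step_arm:
  motion:
    - [[0.22,0,-0.49],[0,0,0],0.1]
    - [[0.23,0,-0.48],[0,0,0],0.1]
    - [[0.55,0,-0.92],[0,0,0],0.1]
    - [[0.64,0,-0.86],[0,0,0],0.1]
    - [[0.73,0,-0.79],[0,0,0],0.1]
    - [[0.81,0,-0.71],[0,0,0],0.1]
    - [[0.88,0,-0.62],[0,0,0],0.1]
    - [[0,0,0],[0,0,0],0.1]

```text
time_s: 4.7
position: [0.6051, -0.2508, 0.143]
orientation: [[0.995, -0.101, 0.002], [-0.101, -0.995, -0.001], [0.002, 0.001, -1.0]]
force: [-1.8, -0.5, 0.8]
grip_width: 0.0258
gripper_force: 20.0
```

Emit:
step_arm:
  motion:
    - [[0.93,0,-0.52],[0,0,0],0.1]
    - [[0.98,0,-0.42],[0,0,0],0.1]
    - [[1.02,0,-0.32],[0,0,0],0.1]
    - [[1.05,0,-0.21],[0,0,0],0.1]
    - [[0,0,0],[0,0,0],0.1]
    - [[0,0,0],[0,0,0],0.1]
    - [[0,0,0],[0,0,0],0.1]
    - [[0,0,0],[0,0,0],0.1]

```text
time_s: 5.37
position: [0.6429, -0.2548, 0.1564]
orientation: [[0.995, -0.101, 0.001], [-0.101, -0.995, -0.001], [0.001, 0.001, -1.0]]
force: [-0.0, -2.1, 2.2]
grip_width: 0.0258
gripper_force: 20.0
```

Emit:
step_arm:
  motion:
    - [[0,0,0],[0,0,0],0.7]
    - [[0,0,0],[0,0,0],0.7]
    - [[0,0,0],[0,0,0],0.7]
    - [[0,0,0],[0,0,0],0.7]
    - [[0,0,-1],[0,0,0],0.7]
    - [[0,0,-2],[0,0,0],0.7]
    - [[0,0,-3],[0,0,0],0.7]
    - [[0,0,-3],[0,0,0],0.7]

```text
time_s: 6.03
position: [0.6426, -0.2539, 0.2464]
orientation: [[0.995, -0.101, -0.002], [-0.101, -0.995, 0.002], [-0.002, -0.001, -1.0]]
force: [0.0, -0.1, 0.3]
grip_width: 0.0597
gripper_force: 0.0
```

Emit:
step_arm:
  motion:
    - [[-2,0,0],[0,0,0],0.7]
    - [[-3,0,0],[0,0,0],0.7]
    - [[-3,0,0],[0,0,0],0.7]
    - [[-2,0,0],[0,0,0],0.7]
    - [[0,0,0],[0,0,0],0.7]
    - [[0,0,0],[0,0,0],0.7]
    - [[0,0,0],[0,0,0],0.7]

```text
time_s: 6.62
position: [0.545, -0.2449, 0.2469]
orientation: [[0.995, -0.101, 0.003], [-0.101, -0.995, -0.001], [0.003, 0.001, -1.0]]
force: [0.2, -1.3, 0.3]
grip_width: 0.0609
gripper_force: 0.0
```

```bash
python3 - <<'E'
from h import *
st()
i=get_image("scene");cv2.imwrite("pics/s2.png",i["image"])
p=pts(i,np.ones((384,512),bool)); p=p[(abs(p[:,0]-.6)<.1)&(abs(p[:,1]+.25)<.07)]
print([(z,((p[:,2]>z)&(p[:,2]<.19)).sum()) for z in (.07,.1,.12,.15)])
# marker by colour: not saturated, tall
hsv=cv2.cvtColor(i["image"],cv2.COLOR_BGR2HSV)
for n in ("scene","top"):
  im=get_image(n)
  hsv=cv2.cvtColor(im["image"],cv2.COLOR_BGR2HSV)
  q=pts(im,hsv[...,1]<80)
  q=q[(abs(q[:,0]-.47)<.05)&(abs(q[:,1]-.015)<.04)]
  t=q[(q[:,2]>.06)&(q[:,2]<.072)]
  print(n,len(q),len(t),(t.min(0)+t.max(0))/2,np.ptp(t,0),t.mean(0))
go(.5985,.201,.24)
E
```

```text
6.6167 [ 0.545  -0.2449  0.2469] [ 0.2 -1.3  0.3] 0.0609 0.0
[(0.07, np.int64(105)), (0.1, np.int64(51)), (0.12, np.int64(0)), (0.15, np.int64(0))]
scene 253 74 [0.47032833 0.01951127 0.06413578] [0.02499981 0.02583311 0.00809313] [0.47073008 0.01980682 0.06471562]
top 241 112 [0.46757477 0.0212504  0.06512549] [0.02357296 0.0236445  0.00906515] [0.46824855 0.0208346  0.0659568 ]
shift cm [  0.84 -44.88   0.58] yaw -5.78
```

View pics/s2.png

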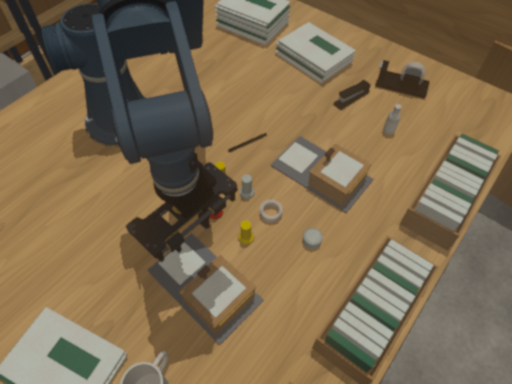

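The right case's lid (225,290) dropped shut, so it is the good one. Next I try the left case.

Emit:
step_arm:
  motion:
    - [[0,0,0],[0,0,-4.8],0.7]
    - [[0.4,-2.0,0],[0,0,0],0.7]
    - [[0.4,-3.5,0],[0,0,0],0.7]
    - [[0.4,-3.5,0],[0,0,0],0.7]
    - [[0.4,-3.5,0],[0,0,0],0.7]
    - [[0.4,-3.5,0],[0,0,0],0.7]
    - [[0.4,-3.5,0],[0,0,0],0.7]
    - [[0.4,-3.5,0],[0,0,0],0.7]

```text
time_s: 7.43
position: [0.5766, -0.013, 0.2458]
orientation: [[1.0, -0.017, 0.0], [-0.017, -1.0, 0.0], [0.0, -0.0, -1.0]]
force: [0.8, -1.5, -0.8]
grip_width: 0.0608
gripper_force: 0.0
```

Emit:
step_arm:
  motion:
    - [[0.3,-3.5,0],[0,0,0],0.6]
    - [[0.3,-3.5,0],[0,0,0],0.6]
    - [[0.3,-3.5,0],[0,0,0],0.6]
    - [[0.3,-3.5,0],[0,0,0],0.6]
    - [[0,-2.5,0],[0,0,0],0.6]
    - [[0,0,0],[0,0,0],0.6]
    - [[0,0,0],[0,0,0],0.6]
    - [[0,0,0],[0,0,0],0.6]

```text
time_s: 8.1
position: [0.5909, 0.1498, 0.2456]
orientation: [[1.0, -0.017, -0.0], [-0.017, -1.0, -0.001], [-0.0, 0.001, -1.0]]
force: [0.7, 0.9, -0.3]
grip_width: 0.0525
gripper_force: 0.0
```

Emit:
step_arm:
  motion:
    - [[0,0,0],[0,0,0],0.6]
    - [[0,0,0],[0,0,0],0.6]

```text
time_s: 8.27
position: [0.5909, 0.1486, 0.2459]
orientation: [[1.0, -0.019, -0.0], [-0.019, -1.0, -0.0], [-0.0, 0.0, -1.0]]
force: [-0.4, -0.5, -0.6]
grip_width: 0.0523
gripper_force: 0.0
```

```bash
python3 - <<'E'
from h import *
o=st(); im=get_image("wrist")
p=pts(im,np.ones((384,512),bool)); p=p[np.hypot(p[:,0]-.5985,p[:,1]-.201)<.05]
k=p[(p[:,2]>.085)&(p[:,2]<.115)]; print("knob",len(k),(k.min(0)+k.max(0))/2,np.ptp(k,0),cv2.minAreaRect((k[:,:2]*1000).astype(np.float32)))
go(.5985,.201,.0925)
E
```

```text
8.2667 [0.5909 0.1486 0.2459] [-0.4 -0.5 -0.6] 0.0523 0.0
knob 527 [0.59859687 0.20222597 0.0951626 ] [0.01505215 0.02609882 0.01592713] ((598.6527709960938, 202.2859344482422), (26.125381469726562, 14.732327461242676), 89.02481842041016)
shift cm [ 0.66 -5.26 15.34] yaw -1.12
```

Emit:
step_arm:
  motion:
    - [[0.4,-2.65,0],[0,0,0],0.6]
    - [[0.3,-2.7,0],[0,0,0],0.6]
    - [[0,0,2.5],[0,0,0],0.6]
    - [[0,0,2.5],[0,0,0],0.6]
    - [[0,0,2.5],[0,0,0],0.6]
    - [[0,0,0],[0,0,0],0.6]
    - [[0,0,0],[0,0,0],0.6]
    - [[0,0,0],[0,0,0],0.6]

```text
time_s: 8.98
position: [0.5997, 0.2027, 0.1722]
orientation: [[1.0, -0.019, 0.002], [-0.019, -1.0, 0.0], [0.002, -0.0, -1.0]]
force: [0.6, -0.0, -0.0]
grip_width: 0.0519
gripper_force: 0.0
```

Emit:
step_arm:
  motion:
    - [[0,0,0],[0,0,0],0.6]
    - [[0,0,2.5],[0,0,0],0.6]
    - [[0,0,2.5],[0,0,0],0.6]
    - [[0,0,1.5],[0,0,0],0.6]
    - [[0,0,0],[0,0,0],0.6]
    - [[0,0,0],[0,0,0],0.6]
    - [[0,0,0],[0,0,0],0.6]
    - [[0,0,0],[0,0,0],0.6]

```text
time_s: 9.65
position: [0.6001, 0.2035, 0.1081]
orientation: [[1.0, -0.018, 0.004], [-0.018, -1.0, 0.001], [0.004, -0.001, -1.0]]
force: [-1.0, 0.1, 0.2]
grip_width: 0.0524
gripper_force: 0.0
```

```bash
python3 - <<'E'
from h import *
o=st(); 
go(.5985,.202,.0925)
E
```

```text
9.65 [0.6001 0.2035 0.1081] [-1.   0.1  0.2] 0.0524 0.0
shift cm [-0.17  0.15  1.56] yaw -1.01
```

Emit:
step_arm:
  motion:
    - [[-0.1,0.1,1.35],[0,0,0],0.6]
    - [[0,0,0],[0,0,0],0.6]
    - [[0,0,0],[0,0,0],0.5]
    - [[0,0,0],[0,0,0],0.1]
    - [[0,0,0],[0,0,0],0.1]
    - [[0,0,0],[0,0,0],0.1]
    - [[0,0,0],[0,0,0],0.1]
    - [[0,0,0],[0,0,0],0.1]
  newtons: 25

```text
time_s: 10.32
position: [0.5978, 0.2022, 0.0929]
orientation: [[1.0, -0.017, 0.001], [-0.017, -1.0, -0.0], [0.001, 0.0, -1.0]]
force: [0.3, -0.8, 1.4]
grip_width: 0.0251
gripper_force: 25.0
```

Emit:
step_arm:
  motion:
    - [[0,0,0],[0,0,0],0.1]
    - [[0,0,0],[0,0,0],0.1]

```text
time_s: 10.48
position: [0.5978, 0.2022, 0.0929]
orientation: [[1.0, -0.018, 0.001], [-0.018, -1.0, -0.0], [0.001, 0.0, -1.0]]
force: [-1.6, -0.7, 3.2]
grip_width: 0.0257
gripper_force: 25.0
```

Emit:
step_arm:
  motion:
    - [[0.22,0,-0.49],[0,0,0],0.1]
    - [[0.23,0,-0.48],[0,0,0],0.1]
    - [[0.55,0,-0.92],[0,0,0],0.1]
    - [[0.64,0,-0.86],[0,0,0],0.1]
    - [[0.73,0,-0.79],[0,0,0],0.1]
    - [[0.81,0,-0.71],[0,0,0],0.1]
    - [[0.88,0,-0.62],[0,0,0],0.1]
    - [[0,0,0],[0,0,0],0.1]

```text
time_s: 11.15
position: [0.637, 0.2015, 0.1414]
orientation: [[1.0, -0.018, -0.005], [-0.018, -1.0, -0.0], [-0.005, 0.0, -1.0]]
force: [-4.1, -0.1, 3.4]
grip_width: 0.026
gripper_force: 25.0
```

Emit:
step_arm:
  motion:
    - [[0.93,0,-0.52],[0,0,0],0.1]
    - [[0.98,0,-0.42],[0,0,0],0.1]
    - [[1.02,0,-0.32],[0,0,0],0.1]
    - [[1.05,0,-0.21],[0,0,0],0.1]
    - [[0,0,0],[0,0,0],0.1]
    - [[0,0,0],[0,0,0],0.1]
    - [[0,0,0],[0,0,0],0.1]
    - [[0,0,0],[0,0,0],0.1]

```text
time_s: 11.82
position: [0.6779, 0.2008, 0.1565]
orientation: [[1.0, -0.018, 0.001], [-0.018, -1.0, -0.0], [0.001, 0.0, -1.0]]
force: [-2.3, -2.0, 5.1]
grip_width: 0.0259
gripper_force: 25.0
```

Emit:
step_arm:
  motion:
    - [[0,0,0],[0,0,0],0.7]
    - [[0,0,0],[0,0,0],0.7]
    - [[0,0,0],[0,0,0],0.7]
    - [[0,0,0],[0,0,0],0.7]
    - [[0,0,-1],[0,0,0],0.7]
    - [[0,0,-2],[0,0,0],0.7]
    - [[0,0,-3],[0,0,0],0.7]
    - [[0,0,-3],[0,0,0],0.7]

```text
time_s: 12.48
position: [0.6775, 0.2009, 0.2463]
orientation: [[1.0, -0.018, -0.002], [-0.018, -1.0, -0.0], [-0.002, 0.0, -1.0]]
force: [1.2, 0.9, 0.4]
grip_width: 0.0597
gripper_force: 0.0
```

Emit:
step_arm:
  motion:
    - [[-2,0,0],[0,0,0],0.7]
    - [[-3,0,0],[0,0,0],0.7]
    - [[-3,1.5,0],[0,0,0],0.7]
    - [[-3,2.5,0],[0,0,0],0.7]
    - [[-3,3,0],[0,0,0],0.7]
    - [[-2,3,0],[0,0,0],0.7]
    - [[-1,3,0],[0,0,0],0.7]
    - [[0,2,0],[0,0,0],0.7]

```text
time_s: 13.15
position: [0.5029, 0.053, 0.2466]
orientation: [[1.0, -0.018, -0.001], [-0.018, -1.0, -0.001], [-0.001, 0.001, -1.0]]
force: [0.9, -0.1, -0.1]
grip_width: 0.0609
gripper_force: 0.0
```

Emit:
step_arm:
  motion:
    - [[0,0,0],[0,0,0],0.7]
    - [[0,0,0],[0,0,0],0.7]
    - [[0,0,0],[0,0,0],0.7]

```text
time_s: 13.4
position: [0.5065, 0.0548, 0.2464]
orientation: [[1.0, -0.018, 0.001], [-0.018, -1.0, 0.0], [0.001, -0.0, -1.0]]
force: [0.7, 0.4, -0.4]
grip_width: 0.0613
gripper_force: 0.0
```

```bash
python3 - <<'E'
from h import *
st()
i=get_image("scene");cv2.imwrite("pics/s3.png",i["image"])
w=get_image("wrist");cv2.imwrite("pics/w3.png",w["image"])
for n,im in (("wrist",w),):
  hsv=cv2.cvtColor(im["image"],cv2.COLOR_BGR2HSV)
  q=pts(im,hsv[...,1]<80)
  q=q[(abs(q[:,0]-.47)<.05)&(abs(q[:,1]-.015)<.04)]
  t=q[(q[:,2]>.06)&(q[:,2]<.072)]
  print(n,len(q),len(t),t.size and ((t.min(0)+t.max(0))/2,np.ptp(t,0),t.mean(0)))
go(.469,.0205,.25)
E
```

```text
13.4 [0.5065 0.0548 0.2464] [ 0.7  0.4 -0.4] 0.0613 0.0
wrist 3362 493 (array([0.46843742, 0.02180114, 0.0635831 ]), array([0.02544507, 0.02472268, 0.00696651]), array([0.46892945, 0.02200881, 0.06482597]))
shift cm [-3.67  3.54 -0.4 ] yaw -0.94
```

View pics/s3.png

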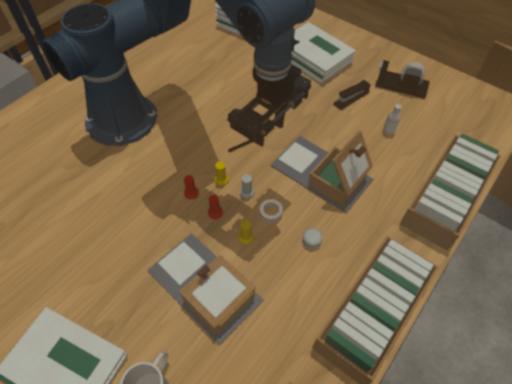

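View pics/w3.png

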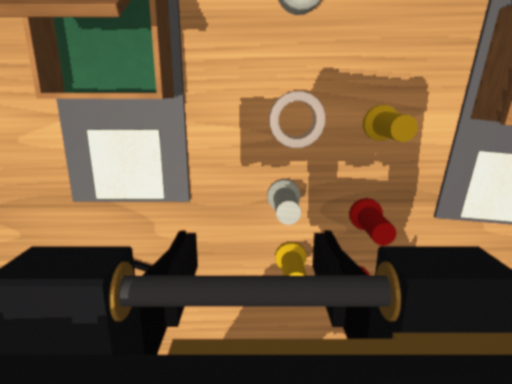

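The left lid stands up at (352,160), so the left case is the stuck one. The aluminium marker is at (285,205) in the wrist view, well clear of its neighbours.

Emit:
step_arm:
  motion:
    - [[-1.85,1.6,0],[0,0,0],0.7]
    - [[-1.85,1.7,0],[0,0,0],0.7]
    - [[0,0,3],[0,0,0],0.7]
    - [[0,0,3],[0,0,0],0.7]
    - [[0,0,3],[0,0,0],0.7]
    - [[0,0,2],[0,0,0],0.7]
    - [[0,0,0],[0,0,0],0.7]
    - [[0,0,0],[0,0,0],0.7]

```text
time_s: 14.17
position: [0.468, 0.0229, 0.1351]
orientation: [[1.0, -0.016, -0.003], [-0.016, -1.0, 0.001], [-0.003, -0.001, -1.0]]
force: [-0.5, 0.1, -0.1]
grip_width: 0.0609
gripper_force: 0.0
```

Emit:
step_arm:
  motion:
    - [[0,0,0],[0,0,0],0.7]
    - [[0,0,0],[0,0,0],0.7]
    - [[0,0,0],[0,0,0],0.7]
    - [[0,0,0],[0,0,0],0.7]

```text
time_s: 14.5
position: [0.4691, 0.0221, 0.137]
orientation: [[1.0, -0.017, 0.003], [-0.017, -1.0, -0.0], [0.003, 0.0, -1.0]]
force: [0.2, 0.7, -0.2]
grip_width: 0.0608
gripper_force: 0.0
```

```bash
python3 - <<'E'
from h import *
st(); go(.4685,.0215,.043)
E
```

```text
14.5 [0.4691 0.0221 0.137 ] [ 0.2  0.7 -0.2] 0.0608 0.0
shift cm [-0.08  0.05  9.4 ] yaw -0.99
```

Emit:
step_arm:
  motion:
    - [[-0.1,0.05,2],[0,0,0],0.7]
    - [[0,0,2],[0,0,0],0.7]
    - [[0,0,2],[0,0,0],0.7]
    - [[0,0,1.5],[0,0,0],0.7]
    - [[0,0,1],[0,0,0],0.7]
    - [[0,0,0.8],[0,0,0],0.7]
    - [[0,0,0],[0,0,0],0.7]
    - [[0,0,0],[0,0,0],0.7]

```text
time_s: 15.17
position: [0.4675, 0.0215, 0.043]
orientation: [[1.0, -0.018, 0.0], [-0.018, -1.0, -0.0], [0.0, 0.0, -1.0]]
force: [-0.2, 0.2, -0.5]
grip_width: 0.061
gripper_force: 0.0
```

Emit:
step_arm:
  motion:
    - [[0,0,0],[0,0,0],0.6]
    - [[0,0,0],[0,0,0],0.1]
    - [[0,0,0],[0,0,0],0.1]
    - [[0,0,0],[0,0,0],0.1]
    - [[0,0,0],[0,0,0],0.1]
    - [[0,0,0],[0,0,0],0.1]
    - [[0,0,0],[0,0,0],0.1]
  newtons: 20

```text
time_s: 15.75
position: [0.4673, 0.0216, 0.043]
orientation: [[1.0, -0.018, 0.0], [-0.018, -1.0, 0.0], [0.0, -0.0, -1.0]]
force: [-0.3, 0.9, 2.0]
grip_width: 0.0248
gripper_force: 20.0
```

```bash
python3 - <<'E'
from h import *
st(); go(.5087,.204,.0495)
E
```

```text
15.75 [0.4673 0.0216 0.043 ] [-0.3  0.9  2. ] 0.0248 19.99993823468685
shift cm [  3.81 -18.31  -0.65] yaw -1.01
```

Emit:
step_arm:
  motion:
    - [[0,0,-1],[0,0,0],0.1]
    - [[0,0,-2],[0,0,0],0.1]
    - [[0,0,-2],[0,0,0],0.1]
    - [[0,0,-1],[0,0,0],0.1]
    - [[0.3,-1.5,0],[0,0,0],0.1]
    - [[0.5,-2.5,0],[0,0,0],0.1]
    - [[0.5,-2.5,0],[0,0,0],0.1]
    - [[0.5,-2.5,0],[0,0,0],0.1]

```text
time_s: 16.42
position: [0.4869, 0.112, 0.1036]
orientation: [[1.0, -0.019, 0.0], [-0.019, -1.0, -0.0], [0.0, 0.0, -1.0]]
force: [-0.0, 0.2, -1.3]
grip_width: 0.0247
gripper_force: 20.0
```

Emit:
step_arm:
  motion:
    - [[0.5,-2.5,0],[0,0,0],0.1]
    - [[0.5,-2.5,0],[0,0,0],0.1]
    - [[0.5,-2.5,0],[0,0,0],0.1]
    - [[0.5,-1.8,0],[0,0,0],0.1]
    - [[0,0,0],[0,0,0],0.1]
    - [[0,0,0],[0,0,0],0.1]
    - [[0,0,0],[0,0,0],0.1]
    - [[0,0,0],[0,0,0],0.1]

```text
time_s: 17.08
position: [0.5078, 0.2029, 0.1029]
orientation: [[1.0, -0.019, -0.001], [-0.019, -1.0, -0.0], [-0.001, 0.0, -1.0]]
force: [-0.2, -0.2, -1.1]
grip_width: 0.0247
gripper_force: 20.0
```

```bash
python3 - <<'E'
from h import *
st(); go(.5087,.2033,.0495)
E
```

```text
17.0833 [0.5078 0.2029 0.1029] [-0.2 -0.2 -1.1] 0.0247 19.999796859920025
shift cm [ 0.1  -0.05  5.34] yaw -1.07
```

Emit:
step_arm:
  motion:
    - [[0.1,0,1.5],[0,0,0],0.1]
    - [[0,0,1.5],[0,0,0],0.1]
    - [[0,0,1],[0,0,0],0.1]
    - [[0,0,0.6],[0,0,0],0.1]
    - [[0,0,0.4],[0,0,0],0.1]
    - [[0,0,0.2],[0,0,0],0.1]
    - [[0,0,0],[0,0,0],0.1]
    - [[0,0,0],[0,0,0],0.1]

```text
time_s: 17.75
position: [0.5098, 0.2039, 0.0512]
orientation: [[1.0, -0.018, 0.001], [-0.018, -1.0, 0.0], [0.001, -0.0, -1.0]]
force: [1.1, -0.3, -1.4]
grip_width: 0.025
gripper_force: 20.0
```

Emit:
step_arm:
  motion:
    - [[0,0,0.1],[0,0,0],0.1]
    - [[0,0,0],[0,0,0],0.1]
    - [[0,0,0],[0,0,0],0.1]

```text
time_s: 18.0
position: [0.5097, 0.204, 0.0502]
orientation: [[1.0, -0.018, 0.001], [-0.018, -1.0, 0.0], [0.001, -0.0, -1.0]]
force: [-0.8, -0.4, -1.0]
grip_width: 0.0249
gripper_force: 20.0
```

Touching is due at z ≈ 0.0495, so about 1 mm remains.

Emit:
step_arm:
  motion:
    - [[0,0,0.08],[0,0,0],0.1]
    - [[0,0,0],[0,0,0],0.1]
    - [[0,0,0],[0,0,0],0.1]
    - [[0,0,0],[0,0,0],0.4]
    - [[0,0,0],[0,0,0],0.6]
    - [[0,0,0],[0,0,0],0.7]
    - [[0,0,0],[0,0,0],0.7]
    - [[0,0,0],[0,0,0],0.7]

```text
time_s: 18.67
position: [0.5096, 0.2039, 0.0491]
orientation: [[1.0, -0.018, 0.0], [-0.018, -1.0, 0.0], [0.0, -0.0, -1.0]]
force: [0.3, 0.1, -0.6]
grip_width: 0.0501
gripper_force: 0.0
```

Emit:
step_arm:
  motion:
    - [[0,0,-1],[0,0,0],0.7]
    - [[0,0,-2],[0,0,0],0.7]
    - [[0,0,-3],[0,0,0],0.7]
    - [[0,0,-3],[0,0,0],0.7]
    - [[0,0,-3],[0,0,0],0.7]
    - [[-2,2,0],[0,0,0],0.7]
    - [[-2,3,0],[0,0,0],0.7]
    - [[-1,3,0],[0,0,0],0.7]

```text
time_s: 19.33
position: [0.4555, 0.1247, 0.1703]
orientation: [[1.0, -0.015, -0.0], [-0.015, -1.0, -0.0], [-0.0, 0.0, -1.0]]
force: [-0.5, -0.1, -0.1]
grip_width: 0.0604
gripper_force: 0.0
```

Emit:
step_arm:
  motion:
    - [[0,3,0],[0,0,0],0.7]
    - [[0,0,0],[0,0,0],0.7]
    - [[0,0,0],[0,0,0],0.7]
    - [[0,0,0],[0,0,0],0.7]

```text
time_s: 19.67
position: [0.458, 0.095, 0.1696]
orientation: [[1.0, -0.018, 0.001], [-0.018, -1.0, 0.0], [0.001, -0.0, -1.0]]
force: [-0.8, 0.4, -0.3]
grip_width: 0.0609
gripper_force: 0.0
```

```bash
python3 - <<'E'
from h import *
st()
i=get_image("scene");cv2.imwrite("pics/s4.png",i["image"])
for n in ("scene","wrist","top"):
  im=get_image(n); p=pts(im,np.ones((384,512),bool))
  t=p[(np.hypot(p[:,0]-.509,p[:,1]-.203)<.04)&(p[:,2]>.066)&(p[:,2]<.08)]
  if len(t): print(n,len(t),(t.min(0)+t.max(0))/2,np.ptp(t,0))
E
```

```text
19.6667 [0.458  0.095  0.1696] [-0.8  0.4 -0.3] 0.0609 0.0
scene 63 [0.51145523 0.20137589 0.07014341] [0.024979   0.02489192 0.00660876]
wrist 1103 [0.51002933 0.20390536 0.06938203] [0.02486882 0.02629198 0.00658743]
```

View pics/s4.png

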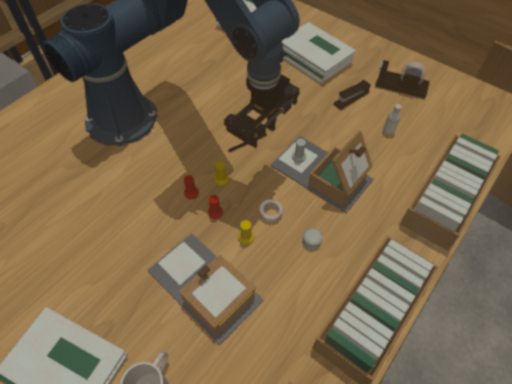

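The marker stands upright on the left pad at (299,150). The left lid is up, the right one is shut, and the gripper is clear.

```bash
python3 -c "
from rig import *
print(finish_job())"
```

```text
the job is handed in; nothing more can be done
None
```

I tried both lids: the right one dropped shut and the left one stuck. The aluminium marker now stands upright within about 2 mm of the middle of the left pad, the left lid is still up, the right lid is shut, and the job is handed in; the hand-in gave no verdict.

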